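# Lock a tube block into the dry-block shaker

## Robot

A 7-joint arm with a two-finger parallel gripper is mounted at the origin on the work surface. World frame = base frame: x ahead of the robot, y to its left, z up, the work surface at z = 0. Lengths are in m, angles in rad, forces in N, time in s.
With the tool pointing down it reaches from about 0.425 to 0.925 m from the base axis. Payload 6.8 kg.
Tool frame: the origin (TCP) lies on the centre line of the jaws, within the pads' length; the fingertips stand 14 mm ahead of it and the grasp point (between the pads) lies 5 mm behind it (r.nose_length is the distance from the TCP to the fingertips, in m); z points along the fingers, y is the direction in which the jaws open and shut (so a half turn about z gives the same grasp; the last joint's range is limited). The gripper opens to 85 mm and grips with 20 to 120 N. Pads are 22 mm wide; open, the fingers measure 114 mm over their backs; the gripper's body (76 mm by 85 mm) begins 54 mm behind the grasp point. The pads swing forward as they close: fully open they stand 13 mm farther back than shut.
Start: joints at [1.109, 0.477, 0.022, 1.555, -0.011, 1.109, -0.083], TCP at [0.234, -0.633, 0.245] pointing down, gripper open.
Joint ranges: [-2.96, 2.96], [-0.34, 2.1], [-1.41, 1.46], [0.24, 2.44], [-1.37, 4.51], [0.17, 1.92], [-2.96, 2.96]. Speed limits (rad/s): [2.39, 2.39, 3.14, 3.14, 3.14, 3.14, 3.14].

## Interface

Orientations are given as a rotation vector (axis times angle).
In Python, from bench import r, imaging, look_for, outline_of gives the robot as it stands. The module is installed in compiled form; this text tells all that it offers.
- The arm moves only by the tool carry_out, never from a script. Its arguments are lists of equal length, an entry for each row: "offset": the shift along the tool's x, y, z as a fraction of full scale, a list of three; "turn": the turn, a rotation vector about the tool's x, y, z as a fraction of full scale, a list of three. A call has 1 to 8 rows; each row is the pose to reach, as a shift and turn from the pose commanded when the call began, along the tool's axes at that moment; what a row does not reach only later rows make up. Full scale, the value 1, is 0.5 m for a shift and 1.5 rad for a turn. A row lasts 1/10 s, in which the tool goes at most 50 mm and 8.59 degrees, less where a joint would pass 70% of its speed; a pose out of reach is approached as far as the arm can. A call with a number of a shift or a turn outside -1 to 1 is refused whole. A call with a gripper value outside its range is refused whole. "hand" is the closure, from 0 (fully open) to 1 (shut), set as the call begins (left out, the last holds). The fingers move at their own pace and stop on an object; "force" is the grip in N (left out, the last holds). Time passes only in rows, so rows that repeat a pose let the fingers close. It gives the time, the measured TCP pose, the force and the opening at its end, in the units of the state.
- r.get_obs(): the state, without advancing time (a new reading comes with each control period).
- imaging.grab_frame(name): name is "side" or "top"; returns a dict with "pixels" (384x512x3 uint8, red, green, blue), "fx", "fy", "cx", "cy" (pixels), "k1" (the pictures are not rectified: a ray, as slopes to the right and down, at radius r is drawn at 1 + k1 r^2 times it, then the intrinsics apply), "R" (3x3) and "t" (3): a world point X has camera coordinates R X + t. Camera axes: x right, y down, z forward; pixel columns grow to the right and rows downward; lengths in m; the calibration is good to about 2 mm. A picture is of the moment at which its call begins. There is no depth.
- r.hand_in(): hands the job in, once; it reports no verdict.
Trained networks look in the newest picture that a camera, given by its name, has taken for a name from the list of things; names that differ only in an ending like _2 or _b are one class to them, and where a whole thing is asked for, a point or a joint stands for the part that bears it (a point fixed in the world has none). Each returns a list of dicts, best first, with "score" (0 to 1); they miss things now and then, are a little off and sometimes report something else, mostly with a low value. They report only what shows in the picture. A call takes as long as a camera call. They do not tell look-alikes from the thing itself.
- look_for(query, camera): "xyz" ([x, y, z] in m, in the coordinates of the camera as it stood for that picture, good to about 4 mm: the middle of the surface that is visible of it).
- outline_of(query, camera): "region" (384x512 bool, what is visible of it).
The state is a dict: "clock": time; "joints": joint angles; "qvel": joint speeds; "tau": joint torques, N m; "tcp_pos": TCP position; "orientation": TCP orientation; "contact_force": force on the tool from outside, world axes, zero at the start; "moment": the same for the moment, N m; "grip_width": finger opening in m.
Only numpy, scipy, OpenCV 4.12 (cv2) and the standard library are available. Lean on these libraries where they do the work, as an engineer would, in place of code of your own. Each camera call takes 0.05 s, during which the arm holds its last target. There are 200 camera calls.

## Task

Take the six-well tube block out of the storage dock, stand it on the grey mat and let go to change your grip, then take it by its two narrow ends and set it down fully home on the shaker's seat between the two cheeks. Let go, then turn the shaker's lock collar clockwise by its upright tab until the line on the tab points at the black locked mark on the housing. Keep the block upright, and leave the single-well block, the tip box, the jar and the pipette alone.

Things in the scene. Friction and masses are not known exactly. Their poses are not given: they have to be found in the camera images.
- block: Six-well tube block, plain aluminium, 0.34 kg: 2 rows of 3 dark 13 mm wells on top. Origin: centre of its underside; x along its length, z up. Foot bar 64 (x) by 24 (y) by 8 mm high, neck 26 x 24 mm up to 20 mm, body 60 (x) by 40 (y) from 20 to 62 mm (top). Fits the seat either way round. Starts in one bay of the dock, where only its two long faces (40 mm apart) can be gripped.
- other_block: Aluminium block of the same outer shape in the other bay, with one large dark well (29 mm) on top; leave it there. Origin: centre of its underside.
- dock: Fixed grey plastic storage dock, 70 (x) by 160 (y) mm, floor 10 mm above the table. Two bays, centred at y = +38 and -38 mm, between 6 mm walls at y = 0 and +-76 mm (50 mm long in x, reaching 72 mm above the table, level with the blocks). Open to +x and -x. Blocks stand with their length along its y, foot 3 mm from the walls. Origin: centre of its underside.
- mat: Fixed flat grey mat, 130 by 130 mm, 3 mm thick, on the table between shaker and dock; the clear place for setting the block down. Origin: centre of its underside, so its top is at z = +3 mm.
- shaker: Fixed white dry-block shaker, 200 (x) by 180 (y) mm, housing top 56 mm above the table, display on its -x face. Origin: centre of its underside; z up. Over the collar it carries two grey cheeks beside the seat (see cheek), on bridges 20 to 28 mm above the seat that run out along y to posts (24 mm wide in x) at y = +-60 to 70 mm.
- seat (a point): Centre of the shaker's steel seat, 62 mm above the table, on the collar's axis; axes as the shaker's. The block's underside centre goes here, with its length along the shaker's x. Low stops at x = +-34.5 mm leave the block's foot 2.5 mm play either way.
- cheek (a point): Middle of the top edge of the cheek on the shaker's +y side, 62 mm above the seat, level with the seated block's top. Both cheeks: 40 mm long in x, 5.5 mm thick, inner faces at y = +-22.5 mm, from 20 to 62 mm above the seat. With 2.5 mm beside the block's long faces, only its ends (60 mm apart, facing the shaker's +x and -x) can be gripped there.
- collar (a joint): Angle (rad) of the dark steel lock collar about the vertical through the seat; grows clockwise seen from above. Range 0 to 1.35. Starts open at 0 to 0.2, where the block goes in freely; at 1.047 the tab points at the locked mark and two inner lugs (10 to 16 mm above the seat) lie over the block's foot. No detent or stop at the mark: it stays where left (friction 0.12 N m).
- tab (a point): Middle of the top of the collar's upright tab, 54 mm above the seat, 73 mm from the collar's axis. The tab is a plate 22 mm long radially, 10 mm thick, standing free from 16 to 54 mm above the seat, with a thin white line on top. At collar angle q it stands in direction 217 deg - q, counter-clockwise from the shaker's x seen from above. The ring: radii 36 to 56 mm, top 16 mm above the seat.
- mark (a point): Middle of the top of the black locked mark, a radial bar 12 by 6 mm, 4 mm high, on the housing top, 93 mm from the collar's axis in direction 157 deg counter-clockwise from the shaker's x. The tab is locked when it stands in this direction from the seat's centre.
- tip_box: Bystander: orange tip box with clear lid, 85 by 122 by 67 mm high, behind the mat. Origin: centre of its underside.
- jar: Bystander: small jar, 52 mm across, 65 mm high. Origin: centre of its underside.
- pipette: Bystander: pipette lying on the table, about 275 mm long, 26 mm high. Origin: near its middle, on the table.
Not all that is in view belongs to the job. Of the things like the mat, leave any that is pink; of the rest the larger one is meant. What is shaped like the block but purple is not meant.

How it is judged:
By the outcome, as a careful person would: the job done as asked, in the order asked, and still so for the second after the job is handed in, with the robot touching nothing.
It also fails if it takes over 67 s, if anything falls off the work surface, if the arm or the gripper's body presses on something with over 40 N, if the wrist force passes 120 N, or if a joint passes its speed limit or range.

## Working session

There is one attempt and no reset: what is moved stays moved. The work goes in short steps, Python scripts to look and compute and a tool call to move; the robot and the scene stay as the last step left them, time stands still between calls to the robot, and variables do not carry over. Pictures are saved under pics/ and viewed, about 8 in all and at most 12, crops included, and the job is handed in when it is done.

Besides the shell and the picture viewer there is one more tool, called by a JSON object that holds its "op" and its "data". carry_out: Moves the arm, as the interface text tells. Shift numbers are shares of 0.5 m and turn numbers shares of 1.5 rad, none past 1 either way. Its arguments: {"type":"object","properties":{"offset":{"type":"array","items":{"type":"array","items":{"type":"number","minimum":-1,"maximum":1}}},"turn":{"type":"array","items":{"type":"array","items":{"type":"number","minimum":-1,"maximum":1}}},"hand":{"type":"number"},"force":{"type":"number"}},"required":["offset","turn"]}

```bash
mkdir -p pics; cat > h.py <<'E'
import numpy as np, cv2
from scipy.spatial.transform import Rotation as Ro
from bench import r, imaging, look_for, outline_of
def cam(n):
    f=imaging.grab_frame(n); return f
def save(f,name,crop=None,s=1):
    im=f["pixels"][:,:,::-1]
    if crop: x0,y0,x1,y1=crop; im=im[y0:y1,x0:x1]
    cv2.imwrite("pics/"+name,cv2.resize(im,None,fx=s,fy=s,interpolation=cv2.INTER_CUBIC))
def c2w(f,p): return np.array(f["R"]).T@(np.array(p)-np.array(f["t"]))
def proj(f,X):
    c=(np.array(f["R"])@np.atleast_2d(X).T).T+np.array(f["t"]); a=c[:,:2]/c[:,2:]
    a=a*(1+f["k1"]*(a**2).sum(1,keepdims=True)); return a*[f["fx"],f["fy"]]+[f["cx"],f["cy"]]
def unproj(f,uv,z):
    "pixel(s) -> world point at height z"
    d=(np.atleast_2d(uv)-[f["cx"],f["cy"]])/[f["fx"],f["fy"]]; a=d.copy()
    for _ in range(20): a=d/(1+f["k1"]*(a**2).sum(1,keepdims=True))
    R=np.array(f["R"]); o=-R.T@np.array(f["t"]); v=np.c_[a,np.ones(len(a))]@R
    return o+v*((z-o[2])/v[:,2:])
E
python3 - <<'E'
from h import *
o=r.get_obs(); print({k:np.round(v,3) for k,v in o.items()}, r.nose_length)
for n in ("top","side"):
    f=cam(n); save(f,n+"0.png",s=1.5); print(n,f["fx"],f["k1"],"cam at",np.round(-np.array(f["R"]).T@f["t"],3), np.round(f["R"],2).tolist())
    for q in ("block","other_block","dock","mat","shaker","seat","cheek","tab","mark","tip_box","jar","pipette"):
        print(q,[(round(d["score"],2),np.round(c2w(f,d["xyz"]),3).tolist()) for d in look_for(q,n)[:4]])
E
```

```text
{'clock': np.float64(0.0), 'joints': array([ 1.109,  0.478,  0.022,  1.556, -0.012,  1.109, -0.083]), 'qvel': array([ 0.001,  0.001,  0.   ,  0.001, -0.001,  0.002, -0.001]), 'tau': array([ 1.0000e-03, -5.9645e+01,  1.6090e+00, -2.8120e+01,  1.3000e-02,
        9.0000e-03,  0.0000e+00]), 'tcp_pos': array([ 0.234, -0.633,  0.244]), 'orientation': array([-3.091e+00, -5.520e-01,  1.000e-03]), 'contact_force': array([0.26 , 0.899, 0.455]), 'moment': array([ 0.029,  0.027, -0.017]), 'grip_width': np.float64(0.085)} 0.014
top 481.6186948084255 -0.12010955301398325 cam at [ 0.238 -0.032  1.329] [[-0.01, -1.0, -0.03], [-0.98, 0.02, -0.18], [0.18, 0.02, -0.98]]
block [(0.92, [0.46, -0.367, 0.065]), (0.59, [0.568, -0.321, 0.068]), (0.22, [0.568, 0.26, 0.078])]
other_block [(0.97, [0.571, -0.25, 0.07])]
dock [(0.81, [0.554, -0.283, 0.009])]
mat [(0.95, [0.697, -0.156, 0.004]), (0.8, [0.51, -0.018, 0.004]), (0.61, [0.199, -0.277, 0.007])]
shaker [(0.73, [0.569, 0.262, 0.057])]
seat [(0.56, [0.575, 0.261, 0.056])]
cheek [(0.69, [0.57, 0.262, 0.058]), (0.54, [0.566, 0.255, 0.076])]
tab [(0.97, [0.
[... 222 characters left out ...]
t [0.041 0.607 0.762] [[-0.81, -0.59, 0.02], [-0.4, 0.52, -0.76], [0.44, -0.62, -0.65]]
block [(0.61, [0.459, -0.353, 0.049]), (0.58, [0.559, -0.322, 0.076])]
other_block [(0.53, [0.563, -0.245, 0.074])]
dock [(0.67, [0.559, -0.234, 0.025])]
mat [(0.78, [0.505, -0.012, 0.005]), (0.71, [0.696, -0.154, 0.003]), (0.56, [0.204, -0.274, 0.006])]
shaker [(0.56, [0.56, 0.291, 0.058])]
seat [(0.79, [0.558, 0.291, 0.055])]
cheek [(0.6, [0.561, 0.288, 0.056])]
tab [(0.71, [0.556, 0.256, 0.079])]
mark [(0.64, [0.37, 0.223, 0.06]), (0.62, [0.559, 0.291, 0.059])]
tip_box [(0.83, [0.674, 0.036, 0.063]), (0.2, [0.56, 0.293, 0.059])]
jar [(0.83, [0.37, 0.223, 0.059])]
pipette [(0.81, [0.37, -0.186, 0.023])]
```

View pics/top0.png

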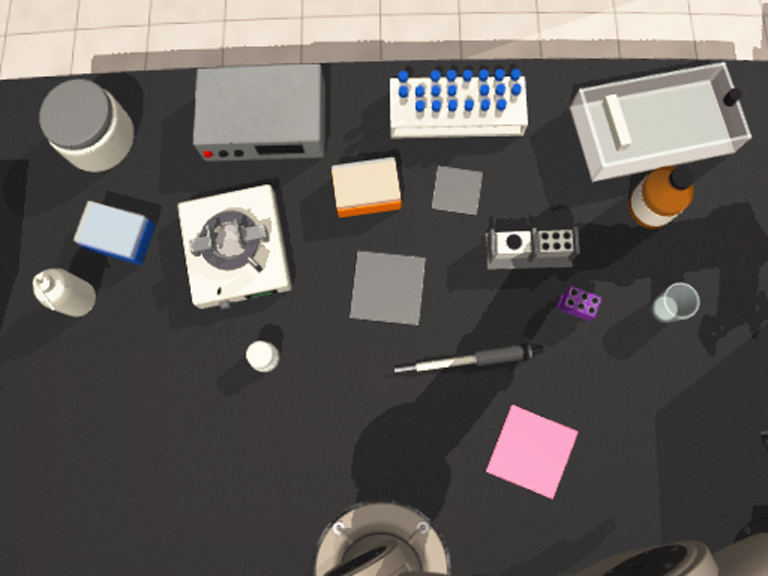

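View pics/side0.png

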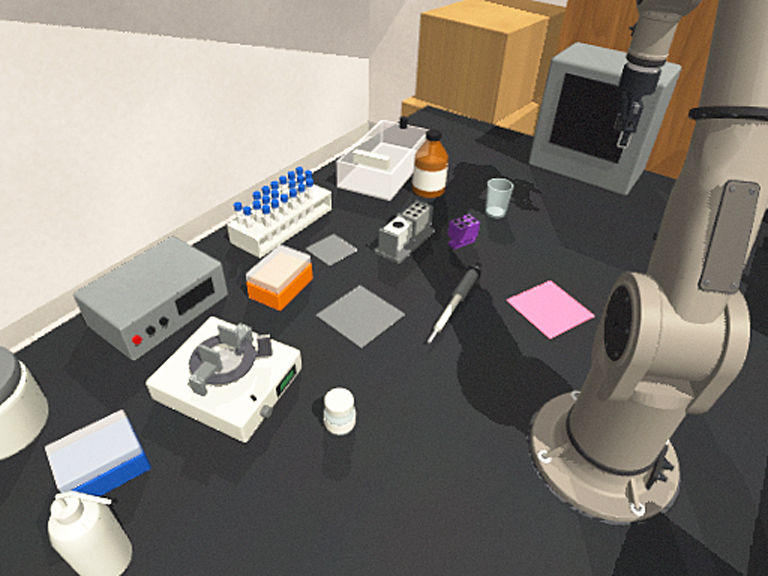

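The top view shows the shaker around (235,245), the grey 130 mm mat at (388,288), the dock at (533,243) with the six-well block in its right-hand bay (555,242), and the tip box at (367,185). The small mat, the pink mat and the purple block are decoys. I'll zoom in to find the poses.

```bash
python3 - <<'E'
from h import *
f=cam("top"); im=f["pixels"][:,:,::-1]
g=lambda x0,y0,x1,y1,s:cv2.resize(im[y0:y1,x0:x1],None,fx=s,fy=s,interpolation=cv2.INTER_CUBIC)
a=g(112,118,202,208,6); b=g(318,138,393,188,3.4) 
c=np.zeros((540,800,3),np.uint8); c[:540,:540]=a; c[:b.shape[0],542:542+b.shape[1]]=b
d=g(225,160,290,222,3.9)
c[200:200+d.shape[0],542:542+d.shape[1]]=d
cv2.imwrite("pics/z1.png",c)
for q in ("shaker","mat","dock","block"):
    for d in outline_of(q,"top")[:3]:
        m=d["region"].astype(np.uint8)
        cs=max(cv2.findContours(m,0,2)[0],key=cv2.contourArea)
        print(q,round(d["score"],2),[np.round(x,1).tolist() for x in (cv2.minAreaRect(cs))[:2]],cv2.minAreaRect(cs)[2], cv2.boxPoints(cv2.minAreaRect(cs)).round(1).tolist())
E
```

```text
shaker 0.61 [[155.3, 165.2], [76.1, 68.4]] 77.90524291992188 [[113.9000015258789, 135.10000610351562], [180.6999969482422, 120.80000305175781], [196.6999969482422, 195.1999969482422], [129.8000030517578, 209.5]]
mat 0.94 [[354.3, 300.3], [48.7, 49.8]] 21.801406860351562 [[322.3999938964844, 314.3999938964844], [340.8999938964844, 268.20001220703125], [386.1000061035156, 286.20001220703125], [367.6000061035156, 332.3999938964844]]
mat 0.79 [[304.4, 126.2], [31.0, 29.1]] 7.765166282653809 [[287.1000061035156, 138.5], [291.0, 109.5999984741211], [321.79998779296875, 113.80000305175781], [317.79998779296875, 142.6999969482422]]
mat 0.73 [[257.9, 191.7], [47.7, 45.3]] 5.90614128112793 [[231.8000030517578, 211.6999969482422], [236.39999389648438, 166.6999969482422], [283.8999938964844, 171.60000610351562], [279.29998779296875, 216.60000610351562]]
dock 0.88 [[354.6, 165.3], [25.6, 61.3]] 88.9583740234375 [[323.70001220703125, 153.10000610351562], [385.0, 152.0], [385.3999938964844, 177.60000610351562], [324.1000061035156, 178.6999969482422]]
dock 0.44 [[155.1, 165.2], [76.8, 68.0]] 78.2317123413086 [[114.0, 134.5], [180.5, 120.5999984741211], [196.1999969482422, 195.8000030517578], [129.60000610351562, 209.6999969482422]]
block 0.89 [[385.2, 201.3], [26.9, 18.2]] 21.801406860351562 [[369.29998779296875, 204.6999969482422], [376.1000061035156, 187.8000030517578], [401.1000061035156, 197.8000030517578], [394.29998779296875, 214.6999969482422]]
block 0.68 [[369.0, 162.5], [19.0, 24.0]] 90.0 [[357.0, 153.0], [381.0, 153.0], [381.0, 172.0], [357.0, 172.0]]
block 0.16 [[155.3, 165.5], [75.7, 66.7]] 78.69007110595703 [[115.19999694824219, 135.0], [180.60000610351562, 121.9000015258789], [195.39999389648438, 196.10000610351562], [130.0, 209.1999969482422]]
```

View pics/z1.png

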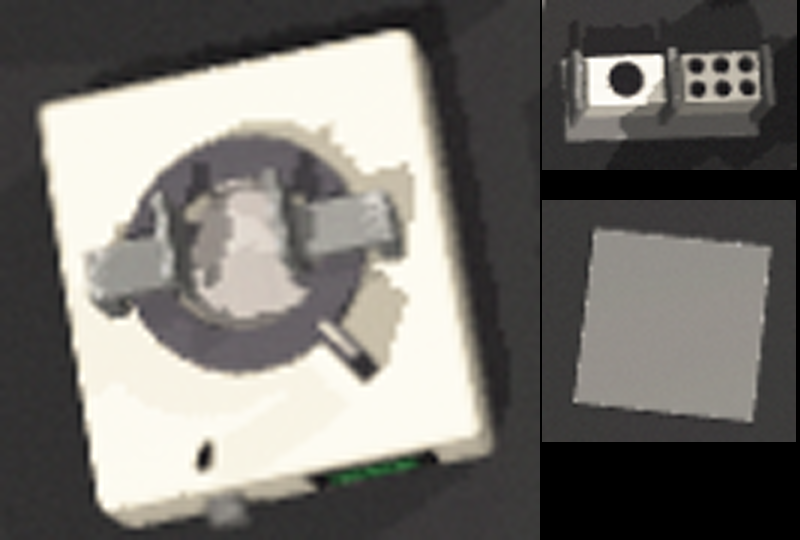

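```bash
python3 - <<'E'
from h import *
f=cam("top")
def px(p,x0,y0,s,ox=0,oy=0): p=np.array(p,float); return (p-[ox,oy]+.5)/s-.5+[x0,y0]
P=lambda p,z,*a:unproj(f,px(p,*a),z)[:,:2]
S=(112,118,6); B=(318,138,3.4,542,0); M=(225,160,3.9,542,200)
c=P([(42,103),(412,33),(488,436),(100,503)],.056,*S); print("shaker corners",c.round(4).tolist())
for i in range(4):
    d=c[(i+1)%4]-c[i]; print(np.hypot(*d).round(4),np.degrees(np.arctan2(d[1],d[0])).round(2))
print("mark",P([(205,456)],.060,*S).round(4),"tab ends",P([(324,326),(366,370)],.116,*S).round(4))
w=P([(696,66),(720,65),(745,64),(698,89),(722,89),(748,87)],.072,*B); print("wells",w.round(4).tolist(),w.mean(0))
d=P([(567,139),(758,134)],.01,*B); print("dock front",d.round(4).tolist(),np.degrees(np.arctan2(*(d[1]-d[0])[::-1])))
m=P([(595,229),(771,246),(752,421),(574,402)],.003,*M); print("mat",m.round(4).tolist(),m.mean(0))
for i in range(4):
    d=m[(i+1)%4]-m[i]; print(np.hypot(*d).round(4),np.degrees(np.arctan2(d[1],d[0])).round(2))
E
```

```text
shaker corners [[0.6658, 0.3688], [0.6949, 0.1939], [0.5022, 0.156], [0.4746, 0.3337]]
0.1774 -80.56
0.1964 -168.87
0.1799 98.83
0.1944 10.42
mark [[0.4946 0.2846]] tab ends [[0.5401 0.2196]
 [0.52   0.2007]]
wells [[0.5819, -0.3058], [0.5824, -0.3251], [0.5829, -0.3453], [0.563, -0.3063], [0.5627, -0.3255], [0.564, -0.3464]] [ 0.57282697 -0.32572509]
dock front [[0.5383, -0.2086], [0.5398, -0.3676]] -89.46234632880743
mat [[0.5779, 0.0351], [0.5627, -0.0926], [0.4347, -0.0758], [0.4507, 0.0512]] [ 0.50650574 -0.02054437]
0.1286 -96.81
0.1291 172.5
0.1279 82.84
0.1283 -7.21
```

```bash
cat >> h.py <<'E'
def rz(a): c,s=np.cos(a),np.sin(a); return np.array([[c,-s],[s,c]])
SH=np.array([.5848,.2633]); SY=np.radians(9.95)
def sh(p):
    p=np.atleast_2d(np.array(p,float)); return np.c_[p[:,:2]@rz(SY).T+SH,p[:,2]]
def poly(im,f,P,col,s,x0,y0,closed=True):
    p=(proj(f,P)-[x0,y0]+.5)*s-.5; cv2.polylines(im,[np.round(p*8).astype(int)],closed,col,1,cv2.LINE_AA,3)
E
python3 - <<'E'
from h import *
out=np.zeros((560,800,3),np.uint8)
t=np.linspace(0,2*np.pi,60)
def blk(c,yaw,z0,zs):
    R=rz(yaw); q=np.array([(30,20),(30,-20),(-30,-20),(-30,20)])/1e3@R.T+c
    return [np.c_[q,np.full(4,z0+z)] for z in zs]
for n,cr,s,ox in (("top",(112,118,202,208),4.4,0),("side",(95,205,205,297),3.6,400)):
    f=cam(n); x0,y0,x1,y1=cr
    im=cv2.resize(f["pixels"][y0:y1,x0:x1,::-1],None,fx=s,fy=s,interpolation=cv2.INTER_CUBIC)
    im=np.ascontiguousarray(im)
    D=lambda P,c:poly(im,f,sh(np.array(P)),c,s,x0,y0)
    D([(.1,.09,.056),(.1,-.09,.056),(-.1,-.09,.056),(-.1,.09,.056)],(0,0,255))
    D(np.c_[.056*np.cos(t),.056*np.sin(t),0*t+.078],(255,0,255))
    for e in (1,-1): D([(.02,e*.0225,.124),(.02,e*.028,.124),(-.02,e*.028,.124),(-.02,e*.0225,.124)],(0,160,0))
    for e in (1,-1): D([(.012,e*.028,.09),(.012,e*.07,.09),(-.012,e*.07,.09),(-.012,e*.028,.09)],(200,120,0))
    a=np.radians(157); D([(.087*np.cos(a),.087*np.sin(a),.06),(.099*np.cos(a),.099*np.sin(a),.06)],(0,200,255))
    a=np.radians(217-2.8); D([(.062*np.cos(a),.062*np.sin(a),.116),(.084*np.cos(a),.084*np.sin(a),.116)],(255,0,0))
    im=im[:396,:400]; out[:im.shape[0],ox:ox+im.shape[1]]=im
    x0,y0,x1,y1=(318,138,393,188) if n=="top" else (245,128,325,180); s=2.9 if n=="top" else 2.9
    im=np.ascontiguousarray(cv2.resize(f["pixels"][y0:y1,x0:x1,::-1],None,fx=s,fy=s,interpolation=cv2.INTER_CUBIC))
    for P in blk(np.array([.5728,-.3257]),np.radians(-89.5),.01,(.062,)): poly(im,f,P,(0,0,255),s,x0,y0)
    im=im[:160]; out[398:398+im.shape[0],ox:ox+im.shape[1]]=im
cv2.imwrite("pics/z2.png",out)
E
```

```text
(no output)
```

View pics/z2.png

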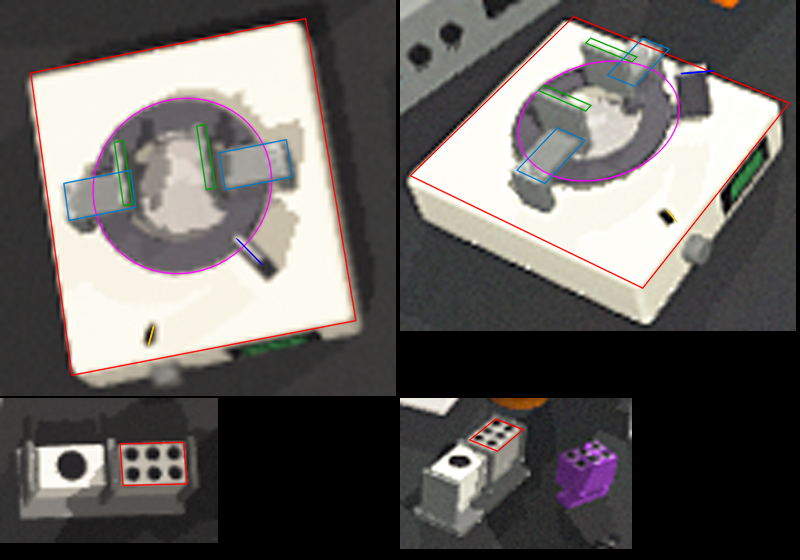

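The fits line up within about 1–2 px in both views. Shaker centre is about (0.585, 0.263) with yaw about 10°, and the six-well block is about (0.573, -0.326). Moving now.

```bash
cat >> h.py <<'E'
def rows(*T):
    "targets (x,y,z,yaw deg of tool y) -> offset/turn fractions from the present pose"
    o=r.get_obs(); R0=Ro.from_rotvec(o["orientation"]); p0=np.array(o["tcp_pos"])
    print("t",round(float(o["clock"]),2),"tcp",p0.round(4),"yaw y",round(yawy(o),2),"w",round(float(o["grip_width"]),4),"F",np.round(o["contact_force"],1))
    for x,y,z,a in T:
        a=np.radians(a); ty=np.array([np.cos(a),np.sin(a),0]); tz=np.array([0,0,-1.]); tx=np.cross(ty,tz)
        Rt=Ro.from_matrix(np.c_[tx,ty,tz])
        print((R0.inv().apply(np.array([x,y,z])-p0)/.5).round(3).tolist(),((R0.inv()*Rt).as_rotvec()/1.5).round(3).tolist())
def yawy(o):
    v=Ro.from_rotvec(o["orientation"]).apply([0,1,0]); return float(np.degrees(np.arctan2(v[1],v[0])))
E
python3 -c "
from h import *
rows((.5728,-.3257,.2,.5),(.573,-.326,.13,.5))"
```

```text
t 1.7 tcp [ 0.2339 -0.6332  0.2453] yaw y -69.73 w 0.0853 F [-0.1 -0.1 -0.5]
[0.849, -0.342, 0.091] [0.0, 0.0, -0.817]
[0.849, -0.341, 0.231] [0.0, 0.0, -0.817]
```

{"op": "carry_out", "data": {"offset": [[0.849,-0.342,0.06],[0.849,-0.342,0.06],[0.849,-0.342,0.06],[0.849,-0.342,0.06],[0.849,-0.342,0.06],[0.849,-0.342,0.06],[0.849,-0.342,0.06],[0.849,-0.342,0.06]], "turn": [[0,0,-0.817],[0,0,-0.817],[0,0,-0.817],[0,0,-0.817],[0,0,-0.817],[0,0,-0.817],[0,0,-0.817],[0,0,-0.817]], "hand": 0}}

```text
clock: 2.5
tcp_pos: [0.5308, -0.3637, 0.2193]
orientation: [2.233, 2.209, -0.0]
contact_force: [1.0, -0.1, 0.5]
grip_width: 0.0853
```

```bash
python3 -c "
from h import *
rows((.573,-.326,.13,.5),(.573,-.326,.058,.5))"
```

```text
t 2.5 tcp [ 0.5308 -0.3637  0.2193] yaw y -0.64 w 0.0853 F [ 1.  -0.1  0.5]
[0.076, 0.083, 0.179] [0.0, 0.0, -0.013]
[0.077, 0.083, 0.323] [0.0, 0.0, -0.013]
```

{"op": "carry_out", "data": {"offset": [[0.076,0.083,0.05],[0.076,0.083,0.179],[0.076,0.083,0.179],[0.076,0.083,0.179],[0.076,0.083,0.179]], "turn": [[0,0,-0.013],[0,0,-0.013],[0,0,-0.013],[0,0,-0.013],[0,0,-0.013]]}}

```text
clock: 3.0
tcp_pos: [0.5718, -0.3283, 0.1302]
orientation: [2.219, 2.223, -0.0]
contact_force: [0.8, -0.2, 0.8]
grip_width: 0.0855
```

```bash
python3 - <<'E'
from h import *
rows((.573,-.326,.13,.5),(.573,-.326,.058,.5))
out=np.zeros((480,800,3),np.uint8)
for n,(x0,y0,x1,y1),s,ox in (("top",(310,125,410,205),4,0),("side",(230,80,330,200),4,400)):
    f=cam(n); im=np.ascontiguousarray(cv2.resize(f["pixels"][y0:y1,x0:x1,::-1],None,fx=s,fy=s,interpolation=cv2.INTER_CUBIC))
    o=r.get_obs(); p=np.array(o["tcp_pos"])
    poly(im,f,[p-[.0425,0,.014],p+[.0425,0,-.014]],(0,255,255),s,x0,y0)
    q=np.array([(30,20),(30,-20),(-30,-20),(-30,20)])/1e3@rz(np.radians(-89.5)).T+[.5728,-.3257]
    poly(im,f,np.c_[q,np.full(4,.072)],(0,0,255),s,x0,y0)
    out[:im.shape[0],ox:ox+im.shape[1]]=im
cv2.imwrite("pics/z3.png",out)
E
```

```text
t 3.0 tcp [ 0.5718 -0.3283  0.1302] yaw y 0.11 w 0.0855 F [ 0.8 -0.2  0.8]
[0.005, 0.002, 0.0] [0.0, 0.0, -0.005]
[0.005, 0.002, 0.144] [0.0, 0.0, -0.005]
```

View pics/z3.png

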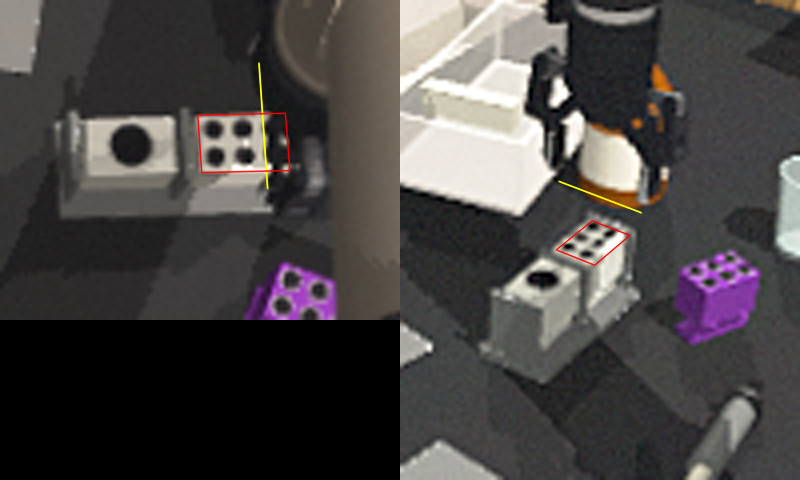

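The side view shows the gripper straddling the six-well block with the jaws along its short axis. The fingertips are at (553,168) and (650,200), so I'll descend.

{"op": "carry_out", "data": {"offset": [[0.003,0.002,0.06],[0.003,0.002,0.12],[0.003,0.002,0.16],[0.003,0.002,0.16],[0.003,0.002,0.16]], "turn": [[0,0,0],[0,0,0],[0,0,0],[0,0,0],[0,0,0]]}}

```text
clock: 3.6
tcp_pos: [0.5734, -0.3272, 0.0513]
orientation: [2.218, 2.222, 0.001]
contact_force: [0.8, -0.3, 0.4]
grip_width: 0.0854
```

{"op": "carry_out", "data": {"offset": [[0,0,0],[0,0,0],[0,0,0],[0,0,0],[0,0,0],[0,0,0]], "turn": [[0,0,0],[0,0,0],[0,0,0],[0,0,0],[0,0,0],[0,0,0]], "hand": 1, "force": 60}}

```text
clock: 4.2
tcp_pos: [0.5737, -0.3266, 0.051]
orientation: [2.217, 2.223, 0.001]
contact_force: [-0.0, 0.3, 6.0]
grip_width: 0.0395
```

{"op": "carry_out", "data": {"offset": [[0,0,-0.06],[0,0,-0.16],[0,0,-0.24],[0,0,-0.24],[0,0,-0.24]], "turn": [[0,0,0],[0,0,0],[0,0,0],[0,0,0],[0,0,0]]}}

```text
clock: 4.7
tcp_pos: [0.5724, -0.3263, 0.1699]
orientation: [2.218, 2.224, -0.0]
contact_force: [-1.0, -0.8, -4.1]
grip_width: 0.039
```

```bash
python3 - <<'E'
from h import *
rows((.507,-.021,.171,-80),(.507,-.021,.1,-80))
f=cam("side"); save(f,"s1.png",(150,60,400,260),2)
E
```

```text
t 4.7 tcp [ 0.5724 -0.3263  0.1699] yaw y 0.14 w 0.039 F [-1.  -0.8 -4.1]
[0.611, -0.129, -0.002] [0.0, 0.0, 0.932]
[0.611, -0.129, 0.14] [0.0, 0.0, 0.932]
```

View pics/s1.png

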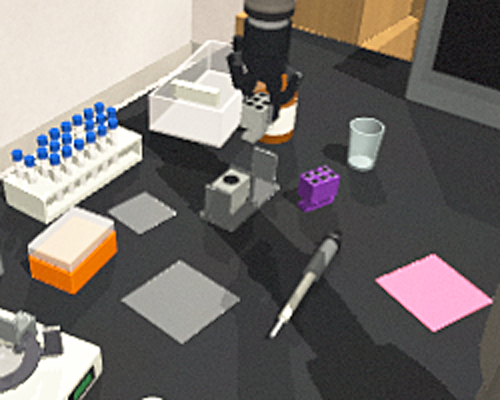

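The block is held upright, clear of the dock, at (257,115). Carrying it to the mat.

{"op": "carry_out", "data": {"offset": [[0.07,-0.015,0],[0.15,-0.03,0],[0.24,-0.05,0],[0.33,-0.07,0],[0.42,-0.09,0],[0.5,-0.106,0],[0.57,-0.12,0],[0.611,-0.129,0]], "turn": [[0,0,0.08],[0,0,0.18],[0,0,0.28],[0,0,0.38],[0,0,0.48],[0,0,0.58],[0,0,0.68],[0,0,0.77]]}}

```text
clock: 5.55
tcp_pos: [0.5048, -0.0176, 0.1675]
orientation: [-3.072, -0.648, 0.007]
contact_force: [0.6, -0.2, -3.7]
grip_width: 0.039
```

```bash
python3 - <<'E'
from h import *
rows((.507,-.021,.1,-80),(.507,-.021,.05,-80))
E
```

```text
t 5.55 tcp [ 0.5048 -0.0176  0.1675] yaw y -66.16 w 0.039 F [ 0.6 -0.2 -3.7]
[0.002, 0.008, 0.135] [-0.001, 0.003, 0.161]
[0.002, 0.009, 0.235] [-0.001, 0.003, 0.161]
```

{"op": "carry_out", "data": {"offset": [[0,0,0.04],[0,0,0.1],[0,0,0.16],[0,0,0.21],[0,0,0.23],[0,0,0.23]], "turn": [[0,0,0.08],[0,0,0.161],[0,0,0.161],[0,0,0.161],[0,0,0.161],[0,0,0.161]]}}

```text
clock: 6.15
tcp_pos: [0.5052, -0.021, 0.0524]
orientation: [-3.129, -0.278, 0.009]
contact_force: [0.1, -0.3, -2.4]
grip_width: 0.0394
```

```bash
python3 - <<'E'
from h import *
rows((.507,-.021,.0445,-80))
E
```

```text
t 6.15 tcp [ 0.5052 -0.021   0.0524] yaw y -79.86 w 0.0394 F [ 0.1 -0.3 -2.4]
[0.004, 0.001, 0.016] [-0.0, 0.004, 0.002]
```

{"op": "carry_out", "data": {"offset": [[0.002,0,0.008],[0.002,0,0.014],[0.002,0,0.016],[0.002,0,0.018],[0.002,0,0.018]], "turn": [[0,0.004,0],[0,0.004,0],[0,0.004,0],[0,0.004,0],[0,0.004,0]]}}

```text
clock: 6.65
tcp_pos: [0.5086, -0.0208, 0.046]
orientation: [-3.129, -0.277, -0.01]
contact_force: [-0.5, -0.4, -3.7]
grip_width: 0.0397
```

{"op": "carry_out", "data": {"offset": [[0,0,0.002],[0,0,0.004],[0,0,0.004],[0,0,0.004]], "turn": [[0,-0.003,0],[0,-0.003,0],[0,-0.003,0],[0,-0.003,0]]}}

```text
clock: 7.05
tcp_pos: [0.5087, -0.0207, 0.0439]
orientation: [-3.129, -0.277, -0.003]
contact_force: [0.2, -0.3, 3.8]
grip_width: 0.0395
```

{"op": "carry_out", "data": {"offset": [[0,0,0],[0,0,0],[0,0,0],[0,0,0],[0,0,0],[0,0,0]], "turn": [[0,0,0],[0,0,0],[0,0,0],[0,0,0],[0,0,0],[0,0,0]], "hand": 0}}

```text
clock: 7.65
tcp_pos: [0.5084, -0.0207, 0.0436]
orientation: [-3.129, -0.277, -0.002]
contact_force: [0.7, 0.2, -0.2]
grip_width: 0.0855
```

{"op": "carry_out", "data": {"offset": [[0,0,-0.06],[0,0,-0.16],[0,0,-0.2],[0,0,-0.2],[0,0,-0.2],[0,0,-0.2],[0,0,-0.2],[0,0,-0.2]], "turn": [[0,0,0],[0,0,0],[0,0,-0.1],[0,0,-0.2],[0,0,-0.3],[0,0,-0.4],[0,0,-0.5],[0,0,-0.6]]}}

```text
clock: 8.45
tcp_pos: [0.5081, -0.0208, 0.1437]
orientation: [2.692, 1.619, 0.002]
contact_force: [-0.5, 0.1, -0.5]
grip_width: 0.0858
```

```bash
python3 - <<'E'
from h import *
rows((.5087,-.0207,.146,10))
out=np.zeros((480,800,3),np.uint8)
for n,(x0,y0,x1,y1),s,ox in (("top",(215,140,305,230),4.4,0),("side",(200,140,290,240),4.4,400)):
    f=cam(n); im=np.ascontiguousarray(cv2.resize(f["pixels"][y0:y1,x0:x1,::-1],None,fx=s,fy=s,interpolation=cv2.INTER_CUBIC))
    q=np.array([(30,20),(30,-20),(-30,-20),(-30,20)])/1e3@rz(np.radians(10)).T+[.5087,-.0207]
    poly(im,f,np.c_[q,np.full(4,.065)],(0,0,255),s,x0,y0)
    out[:im.shape[0],ox:ox+im.shape[1]]=im[:,:400]
cv2.imwrite("pics/z4.png",out)
E
```

```text
t 8.45 tcp [ 0.5081 -0.0208  0.1437] yaw y -27.95 w 0.0858 F [-0.5  0.1 -0.5]
[0.001, 0.001, -0.005] [0.001, -0.0, -0.442]
```

View pics/z4.png

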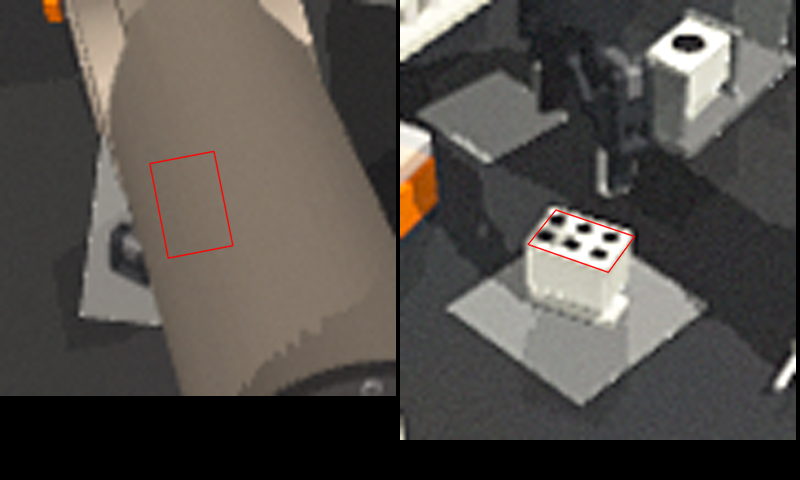

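The block stands upright on the mat, its top at (582,240), matching the overlay. Next I'll turn the hand and take it by the ends.

{"op": "carry_out", "data": {"offset": [[0,0,0],[0,0,0],[0,0,0],[0,0,0],[0,0,0.06],[0.001,0.001,0.14],[0.001,0.001,0.194],[0.001,0.001,0.2]], "turn": [[0,0,-0.1],[0,0,-0.2],[0,0,-0.3],[0,0,-0.4],[0,0,-0.442],[0,0,-0.442],[0,0,-0.442],[0,0,-0.442]]}}

```text
clock: 9.35
tcp_pos: [0.5066, -0.0207, 0.0408]
orientation: [-2.028, -2.395, 0.004]
contact_force: [-0.4, -0.6, 0.5]
grip_width: 0.0853
```

```bash
python3 - <<'E'
from h import *
rows((.5087,-.0207,.044,10))
E
```

```text
t 9.35 tcp [ 0.5066 -0.0207  0.0408] yaw y 9.49 w 0.0853 F [-0.4 -0.6  0.5]
[-0.001, 0.004, -0.006] [-0.003, -0.001, -0.006]
```

{"op": "carry_out", "data": {"offset": [[0,0.002,-0.005],[0,0.002,-0.005],[0,0.002,-0.005],[0,0.002,-0.005],[0,0.002,-0.005]], "turn": [[0,0,-0.004],[0,0,-0.004],[0,0,-0.004],[0,0,-0.004],[0,0,-0.004]], "hand": 1, "force": 60}}

```text
clock: 9.85
tcp_pos: [0.5116, -0.0202, 0.0481]
orientation: [2.017, 2.403, 0.005]
contact_force: [-1.0, 0.5, 7.4]
grip_width: 0.059
```

```bash
python3 - <<'E'
from h import *
rows((.5087,-.0207,.19,10))
E
```

```text
t 9.85 tcp [ 0.5116 -0.0202  0.0481] yaw y 9.98 w 0.059 F [-1.   0.5  7.4]
[-0.0, -0.004, -0.284] [0.003, 0.001, -0.0]
```

{"op": "carry_out", "data": {"offset": [[0,0,-0.06],[0,0,-0.15],[0,0,-0.24],[0,0,-0.32],[0,0,-0.32]], "turn": [[0,0,0],[0,0,0],[0,0,0],[0,0,0],[0,0,0]]}}

```text
clock: 10.35
tcp_pos: [0.5132, -0.0201, 0.2123]
orientation: [2.013, 2.399, 0.012]
contact_force: [0.8, 0.4, -3.1]
grip_width: 0.059
```

```bash
python3 - <<'E'
from h import *
rows((.5848,.2633,.205,9.95))
E
```

```text
t 10.35 tcp [ 0.5132 -0.0201  0.2123] yaw y 9.98 w 0.059 F [ 0.8  0.4 -3.1]
[0.533, 0.239, 0.016] [0.008, 0.002, 0.0]
```

{"op": "carry_out", "data": {"offset": [[0.07,0.03,0],[0.15,0.067,0],[0.23,0.103,0],[0.31,0.139,0],[0.39,0.175,0],[0.47,0.21,0],[0.52,0.233,0],[0.533,0.239,0]], "turn": [[0,0,0],[0,0,0],[0,0,0],[0,0,0],[0,0,0],[0,0,0],[0,0,0],[0,0,0]]}}

```text
clock: 11.15
tcp_pos: [0.5799, 0.2672, 0.2054]
orientation: [-2.012, -2.411, -0.003]
contact_force: [-0.3, -0.2, -2.9]
grip_width: 0.0593
```

{"op": "carry_out", "data": {"offset": [[0,0,0.04],[0,0,0.06],[0,0,0.06],[0,0,0.06]], "turn": [[0,0,0],[0,0,0],[0,0,0],[0,0,0]]}}

```text
clock: 11.55
tcp_pos: [0.5811, 0.2617, 0.1761]
orientation: [2.02, 2.405, -0.0]
contact_force: [0.2, -0.4, -2.9]
grip_width: 0.0591
```

```bash
python3 - <<'E'
from h import *
rows((.5848,.2633,.175,9.95))
out=np.zeros((560,800,3),np.uint8)
o=r.get_obs(); p=np.array(o["tcp_pos"]); print(Ro.from_rotvec(o["orientation"]).as_matrix()[:,2])
for n,(x0,y0,x1,y1),s,ox in (("top",(112,118,202,208),4.4,0),("side",(95,185,205,297),3.6,400)):
    f=cam(n); im=np.ascontiguousarray(cv2.resize(f["pixels"][y0:y1,x0:x1,::-1],None,fx=s,fy=s,interpolation=cv2.INTER_CUBIC))
    q=np.array([(30,20),(30,-20),(-30,-20),(-30,20)])/1e3@rz(np.radians(9.95)).T+p[:2]
    poly(im,f,np.c_[q,np.full(4,p[2]-.045+.062)],(0,0,255),s,x0,y0)
    im=im[:,:400]; out[:im.shape[0],ox:ox+im.shape[1]]=im
cv2.imwrite("pics/z5.png",out)
E
```

```text
t 11.55 tcp [0.5811 0.2617 0.1761] yaw y 9.96 w 0.0591 F [ 0.2 -0.4 -2.9]
[0.002, 0.008, 0.002] [0.0, 0.001, 0.0]
[ 7.20985301e-04 -6.37431417e-04 -9.99999537e-01]
```

View pics/z5.png

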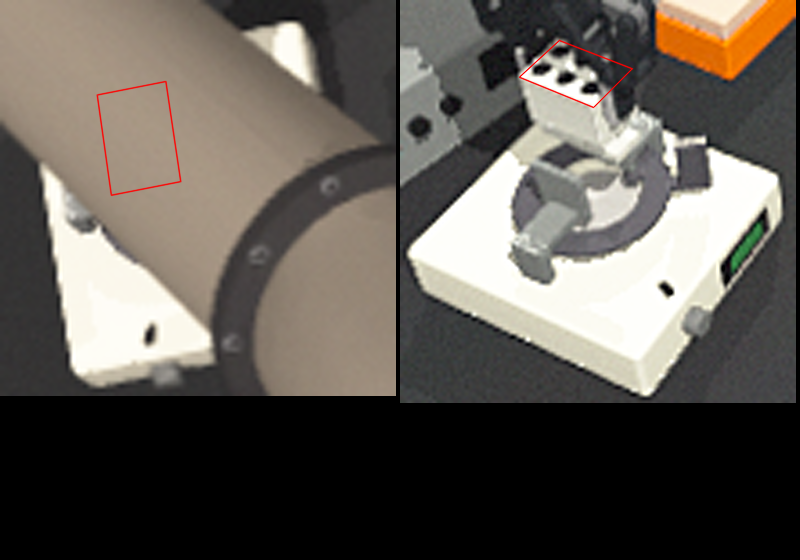

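```bash
python3 - <<'E'
from h import *
f=cam("side"); g=cv2.cvtColor(f["pixels"],cv2.COLOR_RGB2GRAY).astype(np.uint8)
o=r.get_obs(); p=np.array(o["tcp_pos"]); print(p)
W=np.array([(x,y) for y in (10,-10) for x in (-20,0,20)])/1e3
Z=p[2]-.045+.062
P=np.c_[W@rz(np.radians(9.95)).T+p[:2],np.full(6,Z)]
print("pred",proj(f,P).round(1).tolist())
s=8; x0,y0,x1,y1=122,190,170,225
im=np.ascontiguousarray(cv2.resize(f["pixels"][y0:y1,x0:x1,::-1],None,fx=s,fy=s,interpolation=cv2.INTER_CUBIC))
for q in (proj(f,P)-[x0,y0]+.5)*s-.5: cv2.drawMarker(im,tuple(np.round(q).astype(int).tolist()),(0,0,255),cv2.MARKER_CROSS,12)
x0,y0,x1,y1=122,215,180,270
i2=np.ascontiguousarray(cv2.resize(f["pixels"][y0:y1,x0:x1,::-1],None,fx=s*.9,fy=s*.9,interpolation=cv2.INTER_CUBIC)); s*=.9
D=lambda P,c:poly(i2,f,sh(np.array(P)),c,s,x0,y0)
for e in (1,-1): D([(.02,e*.0225,.124),(.02,e*.028,.124),(-.02,e*.028,.124),(-.02,e*.0225,.124)],(0,160,0))
for e in (1,-1): D([(.012,e*.028,.09),(.012,e*.07,.09),(-.012,e*.07,.09),(-.012,e*.028,.09)],(200,120,0))
t=np.linspace(0,2*np.pi,60)
D(np.c_[.056*np.cos(t),.056*np.sin(t),0*t+.078],(255,0,255)); D(np.c_[.036*np.cos(t),.036*np.sin(t),0*t+.078],(255,0,255))
out=np.zeros((400,804,3),np.uint8); out[:280,:384]=im; h=min(400,i2.shape[0]); out[:h,386:386+i2.shape[1]]=i2[:h]
a=np.radians(157); print("mark pred",proj(f,sh([(.093*np.cos(a),.093*np.sin(a),.06)])))
m=g[260:300,160:200]; ys,xs=np.nonzero(m<70); print("mark dark",len(xs),xs.mean()+160,ys.mean()+260)
cv2.imwrite("pics/z6.png",out[:,:800])
E
```

```text
[0.58160398 0.26263218 0.17717573]
pred [[147.0, 210.0], [140.1, 207.2], [133.3, 204.5], [152.4, 204.7], [145.6, 202.0], [138.8, 199.3]]
mark pred [[170.10111056 264.53865455]]
mark dark 795 183.9308176100629 282.6490566037736
```

View pics/z6.png

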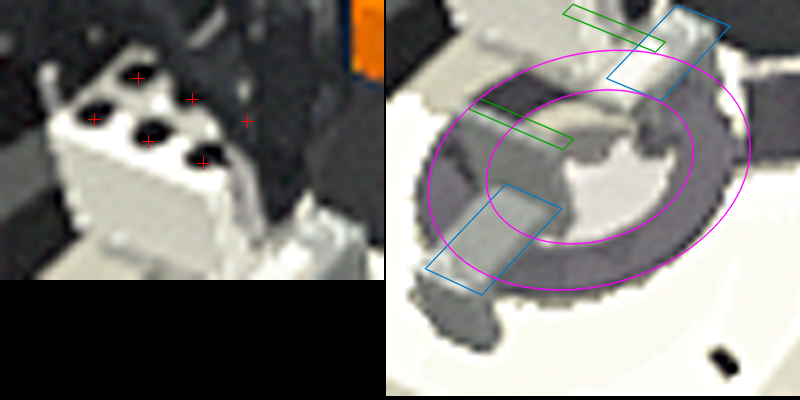

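The side view shows the held block's wells about 1 px above prediction, which fits a slightly lower grip. The ring and bridge overlays disagree by 1–2 px, so I'll fit the shaker's edges numerically in both views.

```bash
cat > fit.py <<'E'
from h import *
from scipy.optimize import minimize
from scipy.ndimage import map_coordinates
t=np.linspace(0,1,60)[:,None]
c=np.array([(.1,.09),(.1,-.09),(-.1,-.09),(-.1,.09)])
def seg(i,a=.12,b=.88): return c[i]+(c[(i+1)%4]-c[i])*(a+(b-a)*t)
def fit(n,f,img,edges,tr=lambda uv:uv):
    g=cv2.GaussianBlur(cv2.cvtColor(img,cv2.COLOR_BGR2GRAY).astype(float),(0,0),.8 if n=="side" else 4)
    gx=cv2.Sobel(g,-1,1,0);gy=cv2.Sobel(g,-1,0,1); G=np.hypot(gx,gy); G/=np.percentile(G,99.5); G=np.minimum(G,1)
    E=[seg(i) for i in edges]
    def cost(v):
        s=0
        for e in E:
            P=e@rz(SY+v[2]/50).T+SH+v[:2]/1e3
            uv=tr(proj(f,np.c_[P,np.full(len(P),.056)])); s-=map_coordinates(G,[uv[:,1],uv[:,0]],order=1).mean()
        return s
    best=min((minimize(cost,v0,method="Nelder-Mead",options=dict(initial_simplex=np.array(v0)+np.array([[0,0,0],[2,0,0],[0,2,0],[0,0,.5]]))) for v0 in np.random.default_rng(0).normal(0,[2,2,.4],(15,3)).tolist()+[[0,0,0]]),key=lambda q:q.fun)
    v=best.x; print(n,edges,"score",round(best.fun,3),"ctr",(SH+v[:2]/1e3).round(4),"yaw",round(np.degrees(SY+v[2]/50),2))
E
python3 - <<'E'
from fit import *
ft=cam("top"); z1=cv2.imread("pics/z1.png")[:,:540]
fit("top",ft,z1,(0,1,2,3),lambda uv:(uv-[112,118]+.5)*6-.5)
fit("top",ft,z1,(0,1,3),lambda uv:(uv-[112,118]+.5)*6-.5)
fs=cam("side"); im=np.ascontiguousarray(fs["pixels"][:,:,::-1])
s0=cv2.resize(cv2.imread("pics/side0.png"),(512,384),interpolation=cv2.INTER_AREA)
for e in ((0,1,2,3),(1,2,3)): fit("side",fs,s0,e)
fit("side",fs,im,(1,2,3))
g=cv2.cvtColor(im,cv2.COLOR_BGR2GRAY)[258:271,162:178]; ys,xs=np.nonzero(g<90); print("mark",xs.mean()+162,ys.mean()+258,len(xs))
u=unproj(fs,[[xs.mean()+162,ys.mean()+258]],.060)[0]; a=np.radians(166.95); print("ctr from mark side",u[:2]-.093*np.array([np.cos(a),np.sin(a)]))
E
```

```text
top (0, 1, 2, 3) score -3.09 ctr [0.5836 0.264 ] yaw 10.8
top (0, 1, 3) score -2.509 ctr [0.5832 0.264 ] yaw 10.87
side (0, 1, 2, 3) score -2.569 ctr [0.5847 0.2675] yaw 10.49
side (1, 2, 3) score -1.605 ctr [0.5834 0.2672] yaw 10.75
side (1, 2, 3) score -1.447 ctr [0.5833 0.2671] yaw 10.47
mark 168.75 264.875 8
ctr from mark side [0.58668972 0.26599872]
```

```bash
sed -i 's/^SH=.*/SH=np.array([.5846,.2655]); SY=np.radians(10.7)/' h.py; python3 -c "
from h import *
rows((.5846,.2655,.165,10.7))"
```

```text
t 11.8 tcp [0.5815 0.2628 0.1771] yaw y 10.0 w 0.0594 F [-0.   0.5 -2.7]
[0.004, 0.007, 0.024] [0.002, -0.0, -0.008]
```

{"op": "carry_out", "data": {"offset": [[0.004,0.007,0.01],[0.004,0.007,0.024],[0.004,0.007,0.024],[0.004,0.007,0.024],[0.004,0.007,0.024]], "turn": [[0,0,-0.008],[0,0,-0.008],[0,0,-0.008],[0,0,-0.008],[0,0,-0.008]]}}

```text
clock: 12.3
tcp_pos: [0.5842, 0.2655, 0.1643]
orientation: [2.004, 2.418, 0.002]
contact_force: [0.3, 0.0, -3.0]
grip_width: 0.0589
```

```bash
python3 -c "
from h import *
rows((.5846,.2655,.155,10.7))
o=r.get_obs(); print(Ro.from_rotvec(o['orientation']).as_matrix()[:,2].round(4))"
```

```text
t 12.3 tcp [0.5842 0.2655 0.1643] yaw y 10.72 w 0.0589 F [ 0.3  0.  -3. ]
[-0.0, 0.001, 0.019] [0.001, -0.0, 0.0]
[ 1.4e-03  3.0e-04 -1.0e+00]
```

{"op": "carry_out", "data": {"offset": [[0,0.001,0.01],[0,0.001,0.02],[0,0.001,0.03],[0,0.001,0.038],[0,0.001,0.046],[0,0.001,0.054],[0,0.001,0.058],[0,0.001,0.058]], "turn": [[0,0,0],[0,0,0],[0,0,0],[0,0,0],[0,0,0],[0,0,0],[0,0,0],[0,0,0]]}}

```text
clock: 13.1
tcp_pos: [0.5846, 0.2654, 0.1349]
orientation: [2.004, 2.419, 0.001]
contact_force: [-0.4, -0.5, -2.6]
grip_width: 0.0592
```

```bash
python3 - <<'E'
from h import *
rows((.5846,.2655,.115,10.7)); print(np.round(r.get_obs()["moment"],2))
f=cam("side"); save(f,"s2.png",(112,190,192,260),7)
E
```

```text
t 13.1 tcp [0.5846 0.2654 0.1349] yaw y 10.72 w 0.0592 F [-0.4 -0.5 -2.6]
[0.0, -0.0, 0.04] [0.001, 0.0, 0.0]
[-0.04  0.   -0.01]
```

View pics/s2.png

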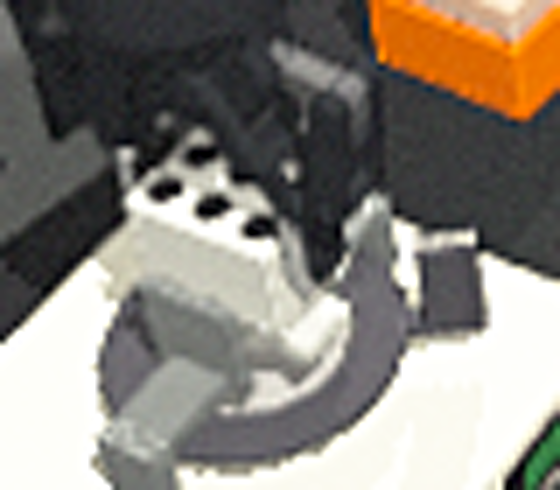

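The block at (200,250) is entering between the cheeks with no side force. Continuing down.

{"op": "carry_out", "data": {"offset": [[0,0,0.008],[0,0,0.016],[0,0,0.024],[0,0,0.032],[0,0,0.038],[0,0,0.042],[0,0,0.046],[0,0,0.046]], "turn": [[0,0,0],[0,0,0],[0,0,0],[0,0,0],[0,0,0],[0,0,0],[0,0,0],[0,0,0]]}}

```text
clock: 13.95
tcp_pos: [0.5854, 0.266, 0.1123]
orientation: [2.004, 2.418, 0.004]
contact_force: [3.4, 3.6, -4.2]
grip_width: 0.0593
```

{"op": "carry_out", "data": {"offset": [[0.002,0.002,0],[0.002,0.002,0.004],[0.002,0.002,0.006],[0.002,0.002,0.008],[0.002,0.002,0.008]], "turn": [[0,0,0],[0,0,0],[0,0,0],[0,0,0],[0,0,0]]}}

```text
clock: 14.45
tcp_pos: [0.5854, 0.2663, 0.1079]
orientation: [2.004, 2.418, 0.0]
contact_force: [2.5, 0.7, -3.9]
grip_width: 0.0583
```

{"op": "carry_out", "data": {"offset": [[0,0.002,0.002],[0,0.002,0.004],[0,0.002,0.006],[0,0.002,0.006]], "turn": [[0,0,0],[0,0,0],[0,0,0],[0,0,0]]}}

```text
clock: 14.85
tcp_pos: [0.5858, 0.2666, 0.1072]
orientation: [2.004, 2.418, -0.002]
contact_force: [-7.1, -4.5, 14.5]
grip_width: 0.0589
```

{"op": "carry_out", "data": {"offset": [[0,-0.002,0],[0,-0.003,0],[0,-0.003,0],[0,-0.003,0]], "turn": [[0,0,0],[0,0,0],[0,0,0],[0,0,0]]}}

```text
clock: 15.25
tcp_pos: [0.5856, 0.2665, 0.1071]
orientation: [2.003, 2.417, 0.002]
contact_force: [-2.2, -3.1, 9.9]
grip_width: 0.0589
```

```bash
python3 - <<'E'
from h import *
rows((.5846,.2655,.115,10.7)); print(np.round(r.get_obs()["moment"],2))
E
```

```text
t 15.25 tcp [0.5856 0.2665 0.1071] yaw y 10.7 w 0.0589 F [-2.2 -3.1  9.9]
[-0.002, -0.002, -0.016] [0.002, 0.001, -0.0]
[-0.65  0.37  0.  ]
```

{"op": "carry_out", "data": {"offset": [[0,0,-0.003],[0,0,-0.003],[0,0,-0.003],[0,0,-0.003],[0,0,-0.003],[0,0,-0.003]], "turn": [[0,0,0],[0,0,0],[0,0,0],[0,0,0],[0,0,0],[0,0,0]], "hand": 0}}

```text
clock: 15.85
tcp_pos: [0.585, 0.2666, 0.1067]
orientation: [2.004, 2.419, 0.001]
contact_force: [0.6, -0.5, 0.0]
grip_width: 0.0855
```

{"op": "carry_out", "data": {"offset": [[0,0,-0.04],[0,0,-0.12],[0,0,-0.2],[0,-0.1,-0.24],[0,-0.1,-0.24]], "turn": [[0,0,0],[0,0,0],[0,0,0],[0,0,0],[0,0,0]]}}

```text
clock: 16.35
tcp_pos: [0.5326, 0.2584, 0.2296]
orientation: [2.0, 2.421, 0.004]
contact_force: [0.9, -0.2, -0.3]
grip_width: 0.0853
```

```bash
python3 - <<'E'
from h import *
rows()
f=cam("side"); W=np.array([(x,y) for y in (10,-10) for x in (-20,0,20)])/1e3
im=f["pixels"][:,:,::-1]
save(f,"s3raw.png",(112,190,192,260),7)
x0,y0,x1,y1=112,185,192,275; s=6.4
i2=np.ascontiguousarray(cv2.resize(im[y0:y1,x0:x1],None,fx=s,fy=s,interpolation=cv2.INTER_CUBIC))
P=sh(np.c_[W,np.full(6,.124)])
for q in (proj(f,P)-[x0,y0]+.5)*s-.5: cv2.drawMarker(i2,tuple(np.round(q).astype(int).tolist()),(0,0,255),cv2.MARKER_CROSS,12)
for q in (2.8,60):
    a=np.radians(217-q); poly(i2,f,sh([(.062*np.cos(a),.062*np.sin(a),.116),(.084*np.cos(a),.084*np.sin(a),.116)]),(255,0,0),s,x0,y0)
cv2.imwrite("pics/s3.png",i2)
E
```

```text
t 16.35 tcp [0.5326 0.2584 0.2296] yaw y 10.88 w 0.0853 F [ 0.9 -0.2 -0.3]
```

View pics/s3.png

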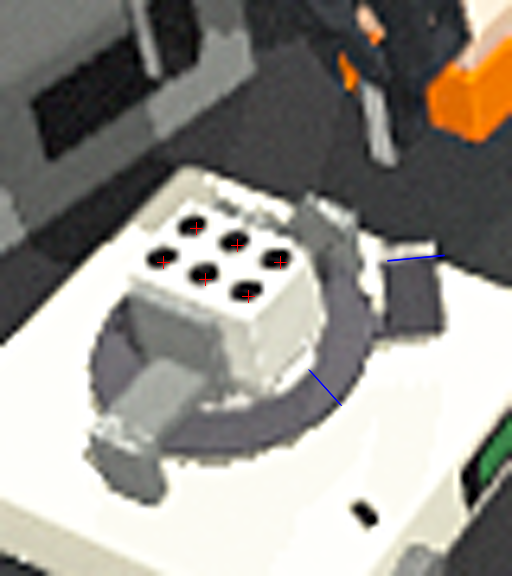

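The block sits between the cheeks, with all six wells within about 0.5 px of where a fully seated block would put them. The tab's top line is near (411,250), a little off my estimate, so I'll work out the tab position.

```bash
python3 - <<'E'
from h import *
f=cam("side"); u=unproj(f,[[176.1,224.1],[175.8,223.6]],.116)
for w in u:
    d=w[:2]-SH; print(w.round(4),"r",np.hypot(*d).round(4),"dir",np.degrees(np.arctan2(d[1],d[0]))%360-np.degrees(SY))
def tp(q): 
    a=np.radians(217-q)+SY; return SH+.073*np.array([np.cos(a),np.sin(a)]), np.degrees(a)
p,a=tp(3); print(p,a)
rows((p[0],p[1],.2,a-270),(p[0],p[1],.108,a-270))
E
```

```text
[0.5355 0.2128 0.116 ] r 0.072 dir 216.317912920446
[0.5373 0.212  0.116 ] r 0.0714 dir 217.80907029069422
[0.53271164 0.21415219] 224.7
t 16.45 tcp [0.5352 0.2573 0.2276] yaw y 10.78 w 0.0856 F [ 1.1 -0.5 -0.1]
[-0.084, -0.021, 0.055] [0.002, -0.001, 0.652]
[-0.084, -0.022, 0.239] [0.002, -0.001, 0.652]
```

```bash
cat >> h.py <<'E'
def tp(q):
    a=np.radians(217-q)+SY; p=SH+.073*np.array([np.cos(a),np.sin(a)]); return p[0],p[1],np.degrees(a)-270
E
python3 - <<'E'
from h import *
x,y,a=tp(1.5); rows((x,y,.2,a))
E
```

```text
t 16.45 tcp [0.5352 0.2573 0.2276] yaw y 10.78 w 0.0856 F [ 1.1 -0.5 -0.1]
[-0.087, -0.019, 0.055] [0.002, -0.001, 0.635]
```

{"op": "carry_out", "data": {"offset": [[-0.02,-0.005,0],[-0.04,-0.01,0.01],[-0.06,-0.015,0.02],[-0.08,-0.018,0.04],[-0.087,-0.019,0.055],[-0.087,-0.019,0.055],[-0.087,-0.019,0.055],[-0.087,-0.019,0.055]], "turn": [[0,0,0.09],[0,0,0.18],[0,0,0.27],[0,0,0.36],[0,0,0.45],[0,0,0.54],[0,0,0.635],[0,0,0.635]], "hand": 0.55}}

```text
clock: 17.25
tcp_pos: [0.5351, 0.2125, 0.1981]
orientation: [2.891, 1.228, 0.0]
contact_force: [-0.1, -0.9, 0.2]
grip_width: 0.0386
```

```bash
python3 - <<'E'
from h import *
x,y,a=tp(1.5); rows((x,y,.15,a),(x,y,.098,a))
E
```

```text
t 17.25 tcp [0.5351 0.2125 0.1981] yaw y -43.96 w 0.0386 F [-0.1 -0.9  0.2]
[-0.001, -0.002, 0.096] [0.0, 0.0, -0.002]
[-0.001, -0.002, 0.2] [0.0, 0.0, -0.002]
```

{"op": "carry_out", "data": {"offset": [[-0.001,-0.002,0.05],[-0.001,-0.002,0.11],[-0.001,-0.002,0.14],[-0.001,-0.002,0.17],[-0.001,-0.002,0.195],[-0.001,-0.002,0.2],[-0.001,-0.002,0.2]], "turn": [[0,0,0],[0,0,0],[0,0,0],[0,0,0],[0,0,0],[0,0,0],[0,0,0]]}}

```text
clock: 17.95
tcp_pos: [0.5338, 0.2132, 0.0992]
orientation: [2.89, 1.231, 0.002]
contact_force: [0.4, -0.5, 0.4]
grip_width: 0.0385
```

{"op": "carry_out", "data": {"offset": [[0,0,0],[0,0,0],[0,0,0],[0,0,0],[0,0,0]], "turn": [[0,0,0],[0,0,0],[0,0,0],[0,0,0],[0,0,0]], "hand": 1, "force": 25}}

```text
clock: 18.45
tcp_pos: [0.5346, 0.213, 0.1001]
orientation: [2.89, 1.23, 0.005]
contact_force: [0.8, -2.8, 5.9]
grip_width: 0.0096
```

```bash
python3 - <<'E'
from h import *
q0=1.5
rows(*[(*tp(q)[:2],.098,tp(q)[2]) for q in (4,9,16,23,30,37,44,51)])
E
```

```text
t 18.45 tcp [0.5346 0.213  0.1001] yaw y -43.91 w 0.0096 F [ 0.8 -2.8  5.9]
[-0.001, -0.007, 0.004] [0.001, -0.002, 0.028]
[0.0, -0.02, 0.004] [0.001, -0.002, 0.086]
[0.004, -0.037, 0.004] [0.001, -0.002, 0.167]
[0.009, -0.054, 0.004] [0.001, -0.002, 0.249]
[0.016, -0.07, 0.004] [0.001, -0.002, 0.33]
[0.026, -0.085, 0.004] [0.001, -0.002, 0.412]
[0.037, -0.099, 0.004] [0.001, -0.002, 0.493]
[0.05, -0.112, 0.004] [0.0, -0.002, 0.575]
```

Tab gripped at 9.6 mm opening. Turning along the arc now.

{"op": "carry_out", "data": {"offset": [[0,-0.007,0],[0,-0.02,0],[0.004,-0.037,0],[0.009,-0.054,0],[0.016,-0.07,0],[0.021,-0.078,0],[0.026,-0.085,0],[0.026,-0.085,0]], "turn": [[0,0,0.028],[0,0,0.086],[0,0,0.167],[0,0,0.249],[0,0,0.33],[0,0,0.371],[0,0,0.412],[0,0,0.412]]}}

```text
clock: 19.25
tcp_pos: [0.5132, 0.2534, 0.1001]
orientation: [-3.126, -0.294, -0.007]
contact_force: [3.6, 0.9, 4.7]
grip_width: 0.0096
```

```bash
python3 - <<'E'
from h import *
d=np.array(r.get_obs()["tcp_pos"])[:2]-SH; print("r",np.hypot(*d),"q",217-(np.degrees(np.arctan2(d[1],d[0])-SY)%360), r.get_obs()["moment"])
rows(*[(*tp(q)[:2],.100,tp(q)[2]) for q in (40,45,50,54,57,60)])
E
```

```text
r 0.07239923246341791 q 38.049385605978244 [ 0.13531483 -0.58766671 -0.10419518]
t 19.25 tcp [0.5132 0.2534 0.1001] yaw y -79.24 w 0.0096 F [3.6 0.9 4.7]
[-0.001, -0.005, 0.0] [-0.001, -0.003, 0.036]
[0.0, -0.018, 0.0] [-0.001, -0.003, 0.094]
[0.003, -0.03, 0.0] [-0.001, -0.003, 0.152]
[0.005, -0.04, 0.0] [-0.001, -0.003, 0.199]
[0.008, -0.047, 0.0] [-0.001, -0.003, 0.233]
[0.01, -0.054, 0.0] [-0.001, -0.003, 0.268]
```

{"op": "carry_out", "data": {"offset": [[0,-0.005,0],[0,-0.018,0],[0.003,-0.03,0],[0.005,-0.04,0],[0.008,-0.047,0],[0.01,-0.054,0],[0.01,-0.054,0],[0.01,-0.054,0]], "turn": [[0,0,0.036],[0,0,0.094],[0,0,0.152],[0,0,0.199],[0,0,0.233],[0,0,0.268],[0,0,0.268],[0,0,0.268]]}}

```text
clock: 20.05
tcp_pos: [0.5135, 0.2821, 0.1002]
orientation: [-3.119, 0.329, -0.008]
contact_force: [4.6, 5.7, 0.6]
grip_width: 0.0097
```

```bash
python3 - <<'E'
from h import *
d=np.array(r.get_obs()["tcp_pos"])[:2]-SH; print("r",np.hypot(*d),"q",217-(np.degrees(np.arctan2(d[1],d[0])-SY)%360), r.get_obs()["moment"])
rows(*[(*tp(q)[:2],.100,tp(q)[2]) for q in (60,)])
E
```

```text
r 0.07306432570573795 q 60.850117755153576 [ 0.80304525 -0.94472415  0.37792966]
t 20.05 tcp [0.5135 0.2821 0.1002] yaw y -102.04 w 0.0097 F [4.6 5.7 0.6]
[0.0, 0.002, 0.0] [-0.004, -0.003, 0.003]
```

{"op": "carry_out", "data": {"offset": [[0,0,0],[0,0,0],[0,0,0],[0,0,0]], "turn": [[0,0,0],[0,0,0],[0,0,0],[0,0,0]], "hand": 0.55}}

```text
clock: 20.45
tcp_pos: [0.5115, 0.2788, 0.0988]
orientation: [3.123, -0.337, 0.001]
contact_force: [0.7, -0.3, 0.6]
grip_width: 0.0385
```

{"op": "carry_out", "data": {"offset": [[0,0,-0.03],[0,0,-0.1],[0,0,-0.2],[0,0.1,-0.28],[0,0.2,-0.28],[0,0.3,-0.28],[0,0.4,-0.28],[0,0.45,-0.28]], "turn": [[0,0,0],[0,0,0],[0,0,0],[0,0,0],[0,0,0],[0,0,0],[0,0,0],[0,0,0]]}}

```text
clock: 21.25
tcp_pos: [0.4628, 0.0563, 0.2404]
orientation: [-3.123, 0.34, -0.004]
contact_force: [0.7, -0.6, -0.0]
grip_width: 0.0389
```

{"op": "carry_out", "data": {"offset": [[0,0.1,0],[0,0.2,0],[0,0.3,0],[0,0.4,0],[0,0.4,0]], "turn": [[0,0,0],[0,0,0],[0,0,0],[0,0,0],[0,0,0]]}}

```text
clock: 21.75
tcp_pos: [0.4191, -0.1422, 0.2402]
orientation: [3.121, -0.353, 0.004]
contact_force: [1.2, 0.8, 0.4]
grip_width: 0.0387
```

```bash
python3 - <<'E'
from h import *
rows()
out=np.zeros((400,800,3),np.uint8)
W=np.array([(x,y) for y in (10,-10) for x in (-20,0,20)])/1e3
for n,(x0,y0,x1,y1),s,ox in (("top",(120,135,187,202),6,0),("side",(112,195,187,275),5.2,402)):
    f=cam(n); cv2.imwrite(f"pics/raw_{n}.png",f["pixels"][:,:,::-1])
    im=np.ascontiguousarray(cv2.resize(f["pixels"][y0:y1,x0:x1,::-1],None,fx=s,fy=s,interpolation=cv2.INTER_CUBIC))
    for q in (proj(f,sh(np.c_[W,np.full(6,.124)]))-[x0,y0]+.5)*s-.5: cv2.drawMarker(im,tuple(np.round(q).astype(int).tolist()),(0,0,255),cv2.MARKER_CROSS,8)
    a=np.radians(157); poly(im,f,sh([(.062*np.cos(a),.062*np.sin(a),.116),(.084*np.cos(a),.084*np.sin(a),.116)]),(255,0,0),s,x0,y0)
    poly(im,f,sh([(.087*np.cos(a),.087*np.sin(a),.06),(.099*np.cos(a),.099*np.sin(a),.06)]),(0,0,255),s,x0,y0)
    im=im[:400,:400]; out[:im.shape[0],ox:ox+im.shape[1]]=im[:,:800-ox]
cv2.imwrite("pics/z7.png",out)
E
```

```text
t 21.75 tcp [ 0.4191 -0.1422  0.2402] yaw y -102.9 w 0.0387 F [1.2 0.8 0.4]
```

View pics/z7.png

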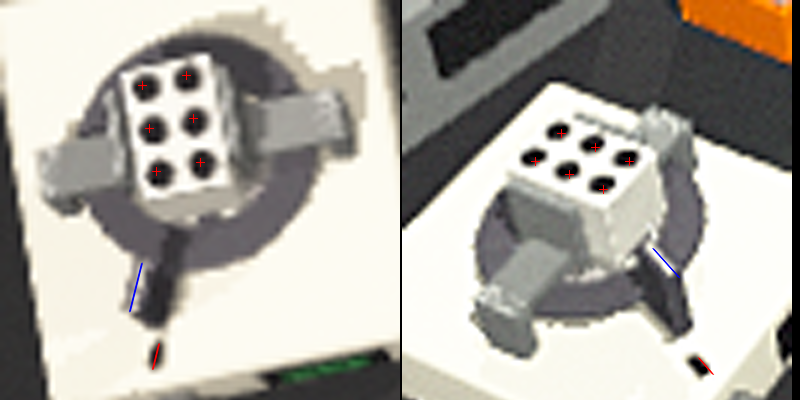

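The side view shows the block seated, wells on the crosses, and the tab standing beside the mark at (700,365). I'll measure the white line on the tab numerically in both raw images.

```bash
python3 - <<'E'
from h import *
from scipy.ndimage import map_coordinates
W=np.array([(x,y) for y in (10,-10) for x in (-20,0,20)])/1e3
for n in ("top","side"):
    f=cam(n); g=cv2.cvtColor(f["pixels"],cv2.COLOR_RGB2GRAY).astype(float)
    uv=proj(f,sh(np.c_[W,np.full(6,.124)])); off=[]
    for u,v in uv:
        iy,ix=np.mgrid[int(round(v))-3:int(round(v))+4,int(round(u))-3:int(round(u))+4]; w=np.maximum(110-g[iy,ix],0)
        off.append([(w*ix).sum()/w.sum()-u,(w*iy).sum()/w.sum()-v])
    off=np.array(off); b=np.median(off,0); print(n,"well bias",b.round(2),off.std(0).round(2))
    rr=np.linspace(.064,.082,20)
    for name,bb in (("raw",0*b),("biascorr",b)):
        res=[]
        for q in np.arange(50,71,1.):
            a=np.radians(217-q); P=sh(np.c_[rr*np.cos(a),rr*np.sin(a),np.full(20,.116)]); k=proj(f,P)+bb
            res.append(map_coordinates(g,[k[:,1],k[:,0]],order=1).mean())
        print(name,np.round(res).astype(int).tolist())
    a=np.radians(157); k=proj(f,sh([(.093*np.cos(a),.093*np.sin(a),.06)]))[0]
    iy,ix=np.mgrid[int(k[1])-4:int(k[1])+6,int(k[0])-4:int(k[0])+6]; w=np.maximum(120-g[iy,ix],0)
    print("mark offset",(w*ix).sum()/w.sum()-k[0],(w*iy).sum()/w.sum()-k[1])
    c=proj(f,sh([(.073*np.cos(a),.073*np.sin(a),.116)]))[0].round().astype(int); print(c); print(g[c[1]-6:c[1]+7,c[0]-7:c[0]+9].astype(int))
E
```

```text
top well bias [0.33 0.5 ] [0.25 0.15]
raw [47, 47, 46, 47, 52, 66, 84, 109, 152, 188, 182, 160, 160, 189, 221, 238, 242, 243, 244, 244, 244]
biascorr [49, 46, 46, 46, 47, 52, 66, 84, 111, 157, 189, 180, 160, 162, 191, 222, 238, 242, 243, 244, 244]
mark offset 0.05632378534471627 -0.4072744030674187
[142 182]
[[244 244 244 243 238 138 102  94  91  89  90  83  59  58  57  74]
 [244 244 244 244 244 241 206 131  95  96  93  85  59  59  59  78]
 [243 244 243 243 244 244 236 153 129 135  97  89  59  59  60  80]
 [243 244 244 244 244 243 235 153 188 148 117  57  60  65  66  82]
 [244 244 244 244 244 243 231 150 218  97  71  49  58  65  73 111]
 [244 244 244 243 243 240 192 152 218  91  55  46  48  56  99 150]
 [244 244 244 244 244 236 136 174 212  92  47  46  43  48 111 166]
 [244 244 244 243 244 236 142 157 136  97  39  46  45  56 119 167]
 [244 244 244 243 243 231 145 219 129  74  44  45  46  62 123 175]
 [244 244 244 244 240 194 135 188  92  62  47  43  43  87 149 212]
 [244 244 244 244 239 176 170 208  89  51  47  44  45  95 156 214]
 [243 244 244 244 244 241 205  94  59  54  50  44  48
[... 565 characters left out ...]
 112 109 113 101  87 161 255]
 [219 185  95 123 253 201 105  84 104 105 113 109 103  71 255 255]
 [186 102  55  97 186 255 214 102  94 110 111 110  92 122 255 255]
 [164 196  95  70  93 203 255 158 100  97 110 100  71 251 255 255]
 [251 227 113  50  71 104 199 255 170 102  90  65 190 255 254 255]
 [179 128  75  52  53  77  93 248 255 149  97 126 254 254 249 254]
 [ 57  45  53  52  54  50  78 116 249 117  79 253 255 251 248 254]
 [ 95  62  62  64  49  54  52  79  96  67  51 255 254 249 248 254]
 [100  57  57  59  53  60  49  75  79  74  60 223 254 250 248 254]
 [101  97 105  67  49  60  52  69  82  79  59 169 254 251 253 254]
 [103 101 112  74  51  57  53  51  86  76  71 135 255 252 250 254]]
```

```bash
python3 -c "
from h import *
print(r.hand_in()); rows()"
```

```text
the job is handed in; nothing more can be done
None
the job is handed in; nothing more can be done
```

The job is done and handed in at about 22 s on the robot's clock. I took the six-well block from the dock and stood it on the larger grey mat. I let go, took it again by its two narrow ends, and set it on the shaker's seat between the cheeks. I then let go, gripped the tab, and turned the collar about 59° clockwise to the locked mark. The arm was well clear when I handed in.

**Block seated:** It pushed back with about 14 N at a tool height of 0.107 m, which is the height expected for a block fully down on the seat. In the last pictures its wells lie within about 0.7 px (roughly 2 mm) of where a seated block's should be, in both cameras. The collar also turned with no sign of its lugs catching on the foot.

**Collar locked:** The line on the tab reads about 59–60° in the top view and 61° in the side view, against the 60° target. Measured against the mark in the same picture, it is within about 1° in both.

**Disagreements:**
- The two cameras placed the shaker about 3 mm apart in y, so I used the average. There was brief side contact of 3–5 N just above the seat as the block went in, and up to about 7 N as it came down onto it.
- I allowed for that 3 mm difference when comparing the tab with the mark in the side view.
- I did not take a final picture of the whole bench. The other objects were not approached, and no unexpected contact forces appeared.

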